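# Snap the coarse grid into the lever dicer and stroke it clear

### The arm

A 6-joint arm with a two-finger parallel gripper is mounted at the origin on the work surface. World frame = base frame: x ahead of the robot, y to its left, z up, the work surface at z = 0. Lengths are in m, angles in rad, forces in N, time in s.
With the tool pointing down it reaches from about 0.3 to 0.875 m from the base axis. Payload 6.4 kg.
Tool frame: the origin (TCP) lies midway between the tips of the shut fingers; the grasp point (between the pads) lies 19 mm behind it; z points along the fingers, y is the line along which they close (so a half turn about z gives the same grasp; the last joint's range is limited). The gripper opens to 88 mm and grips with 3 to 60 N. Pads are 18 mm wide; open, the fingers measure 123 mm over their backs; the gripper's body (75 mm by 187 mm) begins 45 mm behind the grasp point.
Start: joints at [-1.523, 0.181, 1.607, -0, 1.354, -0.206], TCP at [0.144, -0.557, 0.239] pointing down, gripper open.
Joint ranges: [-2.99, 2.99], [-0.89, 2.07], [0.3, 2.58], [-1.14, 4.28], [0, 2.63], [-3.12, 3.12]. Speed limits (rad/s): [2.57, 2.57, 3.01, 3.14, 3.14, 3.14].

### API

Orientations are given as a unit quaternion [x, y, z, w].
In Python, from plant import env gives the robot as it stands. The module is installed in compiled form; this text tells all that it offers. Calls block until the motion is done:
- env.move_ptp(position, orientation): joint-space move of the TCP to a pose.
- env.line_to(position, vel=0.15, ori=None, f_stop=None): straight line of the TCP; ori=None keeps the orientation; vel is the mean speed in m/s. With f_stop (N) it stops when the force on the tool has changed by that much, and returns True; else False.
- env.move_j(angles): joint-space move.
- env.set_gripper(opening, grip_force=None): opening from 0.0 (shut) to 1.0 (fully open); grip_force is the grip in N (None keeps the last); returns when the fingers have stopped.
- env.wait(seconds).
- env.ik(position, orientation): joint angles nearest the present ones, or None.
- env.observe(): the state.
- env.camera(name): name is "scene" or "side" or "wrist"; returns a dict with "img" (400x640x3 uint8, red, green, blue), "z_map" (400x640 float32, m along the optical axis (not along the pixel's ray), 0 where there is no reading), "vertical_fov" (degrees; the focal length in pixels is half the picture's height over the tangent of half this angle, whatever the lens; pixels are square), "cx", "cy" (the principal point, pixels), "dist_coeffs" ([k1, k2, p1, p2, k3] as OpenCV has them; the pictures are not rectified), "T" (4x4, takes a point from camera to world coordinates). Camera axes: x right, y up, looking along -z (the intrinsics and any distortion apply to the point x, -y, -z); pixel columns grow to the right and rows downward; lengths in m; the calibration is good to about 2 mm. A picture is of the moment at which its call begins.
A pose or a line that the arm cannot do raises env.PlanningError and nothing moves.
- env.hand_in(): hands the job in; it is judged then, once.
The state is a dict: "time": time; "joint_positions": joint angles; "joint_vel": joint speeds; "joint_efforts": joint torques, N m; "eef_pos": TCP position; "tcp_rot": TCP orientation; "force": force on the tool from outside, world axes, zero at the start; "torque": the same for the moment, N m; "width": opening from 0.0 (shut) to 1.0 (fully open); "finger_force": force on a finger pad.
Only numpy, scipy, OpenCV 4.12 (cv2) and the standard library are available. Lean on these libraries where they do the work, as an engineer would, in place of code of your own. Each camera call takes 0.05 s, during which the arm holds its last target. There are 200 camera calls.

### The job

Fit the coarse dicing grid (green frame, big cells) into the pocket of the white lever dicer: tip it in tongue end first under the front lip, then push its thumb-pad end down with the fingers, not with the lever and pusher, until it snaps past the orange catch and lies flat. Then check that the pusher runs clear by pumping the lever through three full strokes, each all the way down and all the way back up, and leave it up. Leave the blue fine grid, the bowls, the jar and the red bulb where they stand.

Things in the scene. Friction and masses are not known exactly. Their poses are not given: they have to be found in the camera images.
- coarse_grid: Grid insert, green plastic frame round 4 x 3 steel-bladed cells of 16.5 mm, lying flat on the counter at the start. Frame 100 x 62 mm in plan, 15 mm thick, about 150 g; origin at the centre of its underside, x along its length, z up. Tongue at the -x end, solid ribbed thumb pad at the +x end.
- tongue (a point): Lower edge of the tip of the coarse grid's tongue, 59 mm to -x of the grid's origin. The tongue is 50 mm wide, 5.5 mm thick (from the underside up) and sticks out 9 mm from the middle of the frame's -x end.
- thumb_pad (a point): Top of the coarse grid's thumb pad, the place to press: a solid bar across the +x end, from 28 to 50 mm from the grid's origin, 62 mm wide; this point is 39 mm from the origin, 15 mm above its underside.
- fine_grid: The spare insert: blue frame, 8 x 6 cells of 8 mm, otherwise the same size and make; a bystander.
- dicer: White countertop lever dicer, fixed to the counter: body 230 mm long (x = -80 to +150 mm), 104 mm wide, deck 80 mm high. Origin at the underside, midway in y, x along its length; its front (lip, handle when down) is at -x, its rear (orange catch, then lever hinge) at +x.
- pocket (a point): Centre of the pocket floor in the dicer's deck, 63 mm above the counter: where the origin of a seated grid comes to lie, the grid's x along this x. Pocket 102 mm long (x -51 to +51 mm), 64 mm wide, 17 mm deep (deck at z = 17 mm); side and rear top edges chamfered 3 mm. A ledge round the floor carries the grid, whose top is then at z = 15 mm.
- lip (a point): Middle of the upper edge of the lip at the pocket's front (-x) end, level with the deck. The lip is 7.5 mm thick; under it a slot 9.5 mm high, level with the pocket floor, runs 11 mm farther to the front across the pocket's width; the tongue goes in there. A grid held flat cannot go in: it must be tipped, tongue end low.
- catch_nose (a point): Tip of the orange sprung catch's nose at the pocket's rear (+x) wall as built: 24 mm wide, 9 mm high, sloped 45 degrees above and below, standing 4.5 mm into the pocket. A grid tipped in rests on it, rear end about 23 mm high (13 degrees); about 7 to 12 N down on the thumb pad snaps it under. The catch then holds it loosely.
- lever (a joint): Sprung lever of the dicer, rad: 0 = up (where the spring holds it), 1.25 = fully down, stop. It turns about an axis along the dicer's y. Two side arms 85 mm apart carry a white studded pusher block between them, which clears a seated grid by 3 mm. Holding it down takes about 8 N at the handle.
- handle (a point): Middle of the lever's black handle bar: round, 20 mm diameter, along the dicer's y, free over 80 mm between the arms; about 320 mm above the counter when up and 115 mm when down, where it is above the front lip. It moves with the lever on a circle of 225 mm radius about lever_hinge. This point turns with the lever.
- lever_hinge (a point): Point on the lever's hinge axis (along the dicer's y), midway between the arms, 100 mm above the counter. With the lever fully down the handle lies 225 mm to the front (-x) of it and 15 mm higher.
- bowls: Stack of nested plastic prep bowls, 170 mm across, about 90 mm high; origin under its centre; a bystander.
- jar: Small glass jar with a cork lid, 64 mm across, 86 mm high; origin under its centre; a bystander.
- bulb: Red silicone baster bulb standing on its neck, 52 mm across, 85 mm high; origin under its centre; a bystander.
Mind the look-alikes: they are no part of the job. Several things look just like the coarse_grid: the one meant starts farthest to the robot's left.

How it is judged:
By the outcome, as a careful person would: the job done as asked, in the order asked, and still so for the second after the job is handed in, with the robot touching nothing.
It also fails if it takes over 72 s, if anything falls off the work surface, if the arm or the gripper's body presses on something with over 40 N, if the wrist force passes 120 N, or if a joint passes its speed limit or range.

## Working session

There is one attempt and no reset: what is moved stays moved. The work goes in short steps, each a Python script; the robot and the scene stay as the last script left them, time stands still between calls to the robot, and variables do not carry over. Pictures are saved under pics/ and viewed, at most 10 in all, crops included, and the job is handed in when it is done.

```bash
mkdir -p pics; cat > h.py <<'E'
import numpy as np, cv2, pickle
from scipy.spatial.transform import Rotation as R
from plant import env
def cam(n):
    c=env.camera(n); h=c['img'].shape[0]; f=h/2/np.tan(np.radians(c['vertical_fov'])/2)
    c['K']=np.array([[f,0,c['cx']],[0,f,c['cy']],[0,0,1.]]); return c
def save(c,name,crop=None,s=1):
    im=c['img'][...,::-1]
    if crop: im=im[crop[1]:crop[3],crop[0]:crop[2]]
    cv2.imwrite('pics/'+name,cv2.resize(im,None,fx=s,fy=s))
def cloud(c):
    h,w=c['z_map'].shape; u,v=np.meshgrid(np.arange(w),np.arange(h))
    p=cv2.undistortPoints(np.stack([u,v],-1).reshape(-1,1,2).astype(float),c['K'],np.array(c['dist_coeffs'],float)).reshape(h,w,2)
    z=c['z_map']; P=np.stack([p[...,0]*z,-p[...,1]*z,-z],-1)
    T=np.array(c['T']); W=P@T[:3,:3].T+T[:3,3]; W[z==0]=np.nan; return W
E
python3 - <<'E'
from h import *
for n in ['scene','side']:
    c=cam(n); save(c,n+'0.png'); pickle.dump({k:c[k] for k in c},open(n+'0.pkl','wb')); print(n,np.round(c['T'],3).tolist(),c['dist_coeffs'])
print(env.observe())
E
```

```text
scene [[0.1, -0.608, 0.787, 1.405], [0.995, 0.051, -0.088, -0.111], [0.014, 0.792, 0.61, 0.873], [0.0, 0.0, 0.0, 1.0]] [0.02386687 0.         0.         0.         0.        ]
side [[0.951, 0.137, -0.279, 0.121], [-0.31, 0.48, -0.821, -1.201], [0.022, 0.866, 0.499, 0.914], [0.0, 0.0, 0.0, 1.0]] [-0.06329249  0.          0.          0.          0.        ]
{'time': 0.1, 'joint_positions': array([-1.52331009e+00,  1.81456492e-01,  1.60786684e+00, -1.03978834e-05,
        1.35380086e+00, -2.06285738e-01]), 'joint_vel': array([ 2.70843149e-05, -5.13190867e-04, -1.91538111e-03, -8.16257595e-04,
        1.12637099e-03, -3.48445602e-04]), 'joint_efforts': array([ 5.34277842e-04, -4.34820342e+01, -3.42696941e+01,  7.03010755e-02,
        3.39560152e-02, -3.92222557e-05]), 'eef_pos': array([ 0.14435695, -0.55610442,  0.2379259 ]), 'tcp_rot': array([ 9.91960335e-01,  1.26546860e-01,  5.56775763e-05, -7.63755840e-04]), 'force': array([ 0.79824827,  0.48687485, -0.82438902]), 'torque': array([-0.00905029, -0.03585128, -0.0272417 ]), 'finger_force': 0.0, 'width': 1.0021179511468308}
```

View pics/scene0.png

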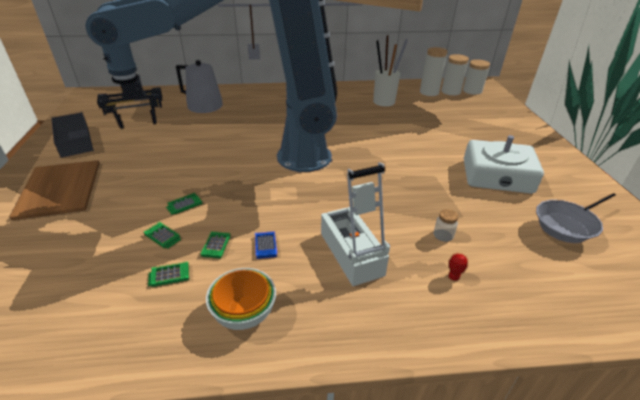

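View pics/side0.png

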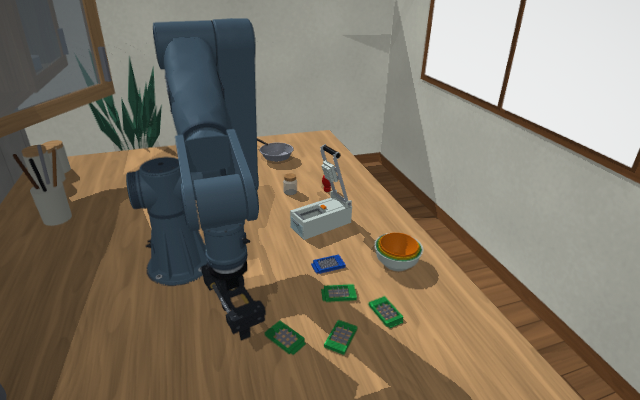

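The scene view shows four green grids at (185,203), (162,236), (216,244) and (169,273), and the blue fine grid at (265,244). The dicer is at (353,245), with its hinge towards the camera. Image right is the robot's left, so the candidate is (216,244). I'll measure them all.

```bash
cat > m.py <<'E'
from h import *
class E: pass
def load(n):
    c=pickle.load(open(n+'0.pkl','rb')); return c
for n in ['scene','side']:
    c=load(n); W=cloud(c); hsv=cv2.cvtColor(c['img'],cv2.COLOR_RGB2HSV)
    for nm,lo,hi in [('green',(45,120,40),(80,255,255)),('blue',(105,150,40),(125,255,255)),('orange',(8,180,120),(18,255,255))]:
        m=cv2.inRange(hsv,lo,hi); m=cv2.morphologyEx(m,cv2.MORPH_CLOSE,np.ones((5,5)))
        k,l,s,ce=cv2.connectedComponentsWithStats(m)
        for i in range(1,k):
            if s[i,4]<12 or s[i,4]>3000: continue
            P=W[l==i]; P=P[np.isfinite(P[:,0])]; t=P[(P[:,2]>.011)] if nm!='orange' else P
            if len(t)<5: continue
            r=cv2.minAreaRect((t[:,:2]*1000).astype(np.float32))
            print(n,nm,ce[i].round(),s[i,4],np.median(t,0).round(3),np.round(np.array(r[0])),np.round(r[1]),round(r[2],1),t[:,2].max().round(3))
    # dicer deck points
    d=(abs(W[...,2]-.08)<.005)&(c['img'].min(-1)>120)
    k,l,s,ce=cv2.connectedComponentsWithStats(d.astype(np.uint8))
    for i in range(1,k):
        if s[i,4]>60:
            t=W[l==i]; r=cv2.minAreaRect((t[:,:2]*1000).astype(np.float32)); print(n,'deck',ce[i].round(),s[i,4],r,np.median(t[:,2]))
c=load('scene'); save(c,'crop1.png',(140,180,290,290),5)
save(c,'crop2.png',(300,150,410,290),4)
E
python3 m.py
```

```text
scene green [626.  83.] 2086 [-0.201  1.46   0.17 ] [-305. 1549.] [194. 473.] 48.6 0.49
scene green [580.  94.] 731 [-0.368  1.36   0.08 ] [-377. 1373.] [115. 253.] 65.2 0.225
scene green [184. 204.] 235 [ 0.283 -0.417  0.016] [ 280. -430.] [64. 98.] 32.5 0.022
scene green [162. 236.] 292 [ 0.435 -0.486  0.016] [ 434. -476.] [98. 60.] 46.7 0.021
scene green [215. 246.] 283 [ 0.521 -0.305  0.016] [ 492. -305.] [ 63. 100.] 76.4 0.02
scene green [169. 275.] 386 [ 0.603 -0.406  0.015] [ 599. -422.] [ 64. 100.] 7.2 0.021
scene green [269. 300.] 14 [ 0.751 -0.144  0.064] [ 760. -146.] [11. 43.] 77.1 0.079
scene green [214. 310.] 17 [ 0.764 -0.28   0.06 ] [ 774. -274.] [46. 12.] 30.3 0.076
scene green [236. 319.] 15 [ 0.808 -0.223  0.067] [ 809. -223.] [31.  5.] 88.8 0.073
scene blue [265. 248.] 208 [ 0.539 -0.161  0.016] [ 507. -157.] [97. 56.] 1.2 0.025
scene orange [241. 293.] 1719 [ 0.716 -0.214  0.052] [ 741. -214.] [133. 133.] 46.2 0.093
scene deck [595.  32.] 69 ((-1337.79443359375, 2101.39453125), (32.45863342285156, 411.4901123046875), 89.06146240234375) 0.07927963497035129
scene d
[... 944 characters left out ...]
.9 0.022
side blue [328. 264.] 269 [ 0.51  -0.164  0.016] [ 504. -160.] [99. 66.] 3.5 0.022
side orange [323. 206.] 15 [0.567 0.096 0.087] [567.  99.] [13. 23.] 1.8 0.092
side orange [399. 244.] 691 [ 0.767 -0.178  0.062] [ 742. -216.] [134. 131.] 20.5 0.094
side deck [529. 154.] 272 ((1828.1343994140625, 421.3204345703125), (1046.3934326171875, 27.266035079956055), 89.83500671386719) 0.08035107149032317
side deck [321. 208.] 421 ((545.1500854492188, 91.40412139892578), (206.4029998779297, 109.88385009765625), 15.058077812194824) 0.0816335290889042
side deck [626. 207.] 66 ((1828.702392578125, -259.8048095703125), (131.483642578125, 18.739709854125977), 89.46098327636719) 0.07982837408089705
```

```bash
sed -i 's/,5)$/,5)/' m.py; ls pics
```

```text
crop1.png
crop2.png
scene0.png
side0.png
```

```bash
python3 - <<'E'
import cv2,numpy as np
im=cv2.imread('pics/scene0.png')
a=cv2.resize(im[222:267,190:292],None,fx=7.8,fy=6.5,interpolation=cv2.INTER_CUBIC)
b=cv2.resize(im[195:285,315:395],(260,292),interpolation=cv2.INTER_CUBIC)
s=cv2.imread('pics/side0.png'); d=cv2.resize(s[140:240,280:360],(260,292)); 
e=cv2.resize(s[275:310,310:365],(275,175),interpolation=cv2.INTER_CUBIC)
o=np.zeros((292+292,796,3),np.uint8); o[:292,:795]=a[:292,:795]; o[292:,:260]=b; o[292:,260:520]=d; o[292:467,520:795]=e
cv2.imwrite('pics/cmb.png',o)
E
```

```text
(no output)
```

View pics/cmb.png

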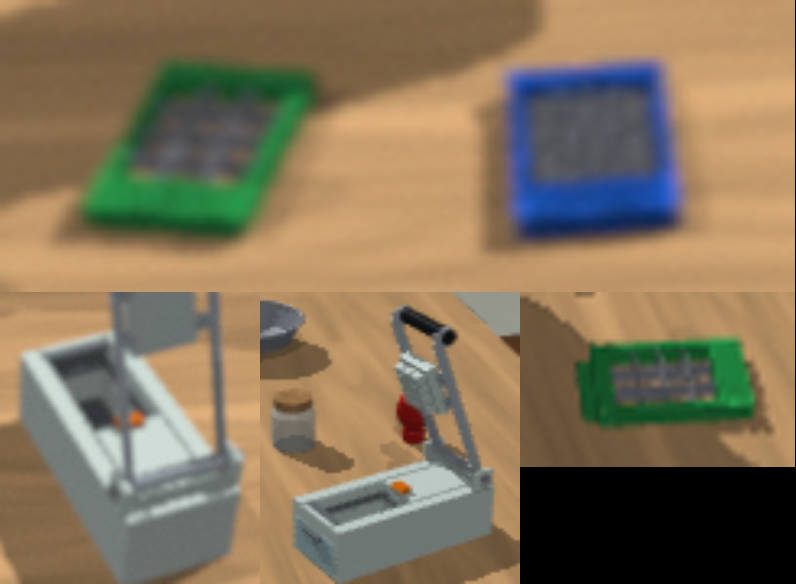

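The crop confirms the target. It is the green 4x3 grid at (216,244), world about (0.492,-0.307), the farthest left of the greens. The pad is on the side nearer the scene camera (world +x) and the tongue is towards -x. The dicer's catch and hinge point to world +x at a yaw of about 15°. Next I'll look at both from near with the wrist camera.

```bash
cat >> h.py <<'E'
def ori(yaw,tilt=0.,flip=False):
    """tool z down; tool x along heading yaw (or opposite); tilt>0: +heading end goes up"""
    y=np.radians(yaw); x=np.array([np.cos(y),np.sin(y),0]); z=np.array([0,0,-1.]); s=-1 if flip else 1
    M=np.stack([s*x,np.cross(z,s*x),z],1)
    ax=np.cross(np.array([0,0,1.]),x)
    return (R.from_rotvec(-np.radians(tilt)*ax)*R.from_matrix(M))
def q(r): return r.as_quat()
E
python3 - <<'E'
from h import *
c=cam('wrist'); o=env.observe(); Rt=R.from_quat(o['tcp_rot']).as_matrix(); T=np.array(c['T'])
print('cam in tool',(Rt.T@(T[:3,3]-o['eef_pos'])).round(3),(Rt.T@T[:3,:3]).round(2).tolist(),c['vertical_fov'])
for f in (0,1):
  for y,p in((-13.6,[.49,-.307,.2]),(14.5,[.54,.09,.25])):
    print(f,y,env.ik(p,q(ori(y,0,f))))
env.move_ptp([.46,-.30,.22],q(ori(-13.6)))
c=cam('wrist'); save(c,'w1.png'); pickle.dump(c,open('w10.pkl','wb'))
env.move_ptp([.46,.07,.33],q(ori(14.5)))
c=cam('wrist'); save(c,'w2.png'); pickle.dump(c,open('w20.pkl','wb'))
print(env.observe()['time'])
cv2.imwrite('pics/w12.png',cv2.resize(np.hstack([cv2.imread('pics/w1.png'),cv2.imread('pics/w2.png')]),(800,250)))
E
```

```text
cam in tool [ 0.083  0.001 -0.147] [[-0.0, 0.95, 0.32], [1.0, -0.0, 0.0], [0.0, 0.32, -0.95]] 70.77056114173561
0 -13.6 [-7.64860897e-01  2.24544726e-01  1.63640734e+00 -4.44089210e-16
  1.28064059e+00  1.04330021e+00]
0 14.5 [-5.17274745e-02  1.09611961e-01  1.66423409e+00 -4.44089210e-16
  1.36774661e+00  1.26599611e+00]
1 -13.6 [-7.64860897e-01  2.24544726e-01  1.63640734e+00 -4.44089210e-16
  1.28064059e+00 -2.09829245e+00]
1 14.5 [-5.17274745e-02  1.09611961e-01  1.66423409e+00 -4.44089210e-16
  1.36774661e+00 -1.87559654e+00]
3.1917
```

View pics/w12.png

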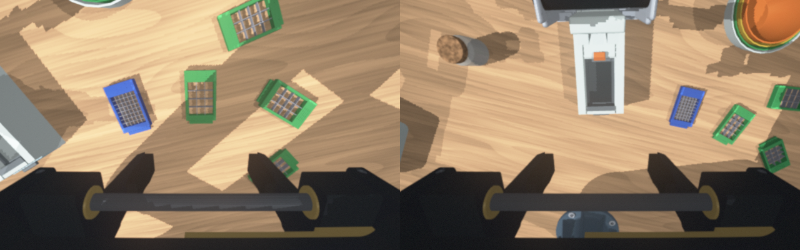

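The left view shows the target at full-res (320,152), with its pad at the top of the image (+x). The right view shows the pocket at full-res (318,135), with the orange catch at (320,90). Next step is measuring both from these clouds.

```bash
cat > m2.py <<'E'
from h import *
np.set_printoptions(suppress=True)
def rect(t):
    r=cv2.minAreaRect((t[:,:2]*1000).astype(np.float32)); return np.round(r[0],1),np.round(r[1],1),round(r[2],2)
c=pickle.load(open('w10.pkl','rb')); W=cloud(c); hsv=cv2.cvtColor(c['img'],cv2.COLOR_RGB2HSV)
m=cv2.inRange(hsv,(45,110,40),(80,255,255)); k,l,s,ce=cv2.connectedComponentsWithStats(m)
for i in range(1,k):
    if s[i,4]<300: continue
    P=W[l==i]; t=P[(P[:,2]>.012)&(P[:,2]<.019)]; print(ce[i].round(),s[i,4],np.percentile(P[:,2],[5,50,95]).round(4),rect(t))
    if abs(ce[i]-[320,152]).max()<30:
        b=P[P[:,2]<.009]; print(' low pts',len(b),b.mean(0) if len(b) else 0)
c=pickle.load(open('w20.pkl','rb')); W=cloud(c)
near=(abs(W[...,0]-.57)<.2)&(abs(W[...,1]-.1)<.12)
d=near&(abs(W[...,2]-.08)<.004); print('deck z',np.median(W[d][:,2]),d.sum(),rect(W[d]))
p=near&(W[...,2]<.072)&(W[...,2]>-.02)
hull=cv2.convexHull(np.argwhere(d)[:,::-1].astype(np.int32)); hm=np.zeros(d.shape,np.uint8); cv2.fillConvexPoly(hm,hull,1)
p=(cv2.erode(hm,np.ones((7,7)))>0)&p; k,l,s,ce=cv2.connectedComponentsWithStats(p.astype(np.uint8))
for i in range(1,k):
    if s[i,4]>100: print('hole',ce[i].round(),s[i],rect(W[l==i]),np.percentile(W[l==i][:,2],[5,50,95]))
hsv=cv2.cvtColor(c['img'],cv2.COLOR_RGB2HSV); o=cv2.inRange(hsv,(5,170,120),(20,255,255))>0; o&=near
print('orange',W[o].mean(0),rect(W[o]),np.percentile(W[o][:,2],[5,50,95]))
# body axis by deck edges in the dicer frame (yaw guess)
D=W[d]
for yaw in (13.5,14,14.5,15,15.5,16):
    y=np.radians(yaw); u=D[:,0]*np.cos(y)+D[:,1]*np.sin(y); v=-D[:,0]*np.sin(y)+D[:,1]*np.cos(y)
    e=[]
    for a in np.arange(u.min()+.01,u.max()-.01,.01):
        q_=v[abs(u-a)<.005]; e.append((a,q_.min(),q_.max()))
    e=np.array(e); print(yaw,'slopes',np.polyfit(e[:,0],e[:,1],1)[0].round(4),np.polyfit(e[:,0],e[:,2],1)[0].round(4),'v',np.median(e[:,1]).round(4),np.median(e[:,2]).round(4),'u',u.min().round(4),u.max().round(4))
# lever
c=pickle.load(open('scene0.pkl','rb')); W=cloud(c)
for n in('scene','side'):
    c=pickle.load(open(n+'0.pkl','rb')); W=cloud(c)
    b=(W[...,2]>.295)&(W[...,2]<.345)&(abs(W[...,0]-.6)<.12)&(abs(W[...,1]-.1)<.12)&(c['img'].max(-1)<70)
    print(n,'bar',b.sum(),W[b].mean(0),rect(W[b]),np.percentile(W[b][:,2],[2,50,98]))
E
python3 m2.py
```

```text
[371.  45.] 1185 [nan nan nan] (array([ 595.3, -411.1]), array([59.3, 75.6]), 9.55)
[439.  21.] 667 [nan nan nan] (array([ 597. , -466.1]), array([24. , 50.2]), 83.01)
[315. 123.] 729 [nan nan nan] (array([ 526.8, -302.3]), array([39.2, 77.6]), 30.67)
 low pts 0 0
[478. 177.] 1008 [nan nan nan] (array([ 429.4, -478.9]), array([91.4, 59.2]), 47.3)
deck z 0.0805355286210489 5349 (array([545.5,  93.5]), array([208.9, 104.5]), 15.86)
hole [320. 131.] [ 296   93   48   77 3428] (array([510.1,  83.5]), array([105.5,  64.4]), 15.89) [0.00540692 0.00723401 0.06495465]m2.py:21: RuntimeWarning: Mean of empty slice.
  print('orange',W[o].mean(0),rect(W[o]),np.percentile(W[o][:,2],[5,50,95]))
  ret = um.true_divide(
Traceback (most recent call last):
  File "m2.py", line 21, in <module>
    print('orange',W[o].mean(0),rect(W[o]),np.percentile(W[o][:,2],[5,50,95]))
                                           ~~~~~~~~~~~~~^^^^^^^^^^^^^^^^^^^^^
IndexError: index -1 is out of bounds for axis 0 with size 0
```

```bash
python3 - <<'E'
s=open('m2.py').read()
s=s.replace("W[o].mean(0),rect(W[o]),np.percentile(W[o][:,2],[5,50,95])","o.sum()")
s=s.replace("(13.5,14,14.5,15,15.5,16)","(15,15.5,16,16.5)")
a=s.index("hsv=cv2.cvtColor"); b=s.index("c=pickle.load(open('w20")
s=s[:a]+'''
t=(np.hypot(W[...,0]-.492,W[...,1]+.307)<.075)
g=t&(W[...,2]>.011)&(W[...,2]<.021); k,l,st,ce=cv2.connectedComponentsWithStats(g.astype(np.uint8)); i=1+st[1:,4].argmax(); print('grid',st[i],rect(W[l==i]),np.median(W[l==i][:,2]))
P=W[l==i][:,:2]; 
g2=t&(W[...,2]>.003)&(W[...,2]<.009); print('low',g2.sum(),np.median(W[g2],0)); print('floor z',np.nanmedian(W[t&(W[...,2]<.003)][:,2]))
'''+s[b:]
open('m2.py','w').write(s)
E
python3 m2.py
```

```text
grid [ 295  112   52   82 2186] (array([ 490.1, -307.5]), array([ 62. , 100.2]), 77.06) 0.015574648315167222
low 334 [ 0.44036434 -0.29653689  0.00633799]
floor z 0.0007421530627557127
deck z 0.0805355286210489 5349 (array([545.5,  93.5]), array([208.9, 104.5]), 15.86)
hole [320. 131.] [ 296   93   48   77 3428] (array([510.1,  83.5]), array([105.5,  64.4]), 15.89) [0.00540692 0.00723401 0.06495465]
orange 0Traceback (most recent call last):
  File "m2.py", line 26, in <module>
    q_=v[abs(u-a)<.005]; e.append((a,q_.min(),q_.max()))
                                     ~~~~~~^^
    return umr_minimum(a, axis, None, out, keepdims, initial, where)
ValueError: zero-size array to reduction operation minimum which has no identity
```

```bash
python3 - <<'E'
s=open('m2.py').read()
a=s.index("for yaw in"); b=s.index("# lever")
s=s[:a]+'''
y=np.radians(15.9); C=np.array([[np.cos(y),np.sin(y)],[-np.sin(y),np.cos(y)]])
D2=D[:,:2]@C.T; o=np.array([.5101,.0835])@C.T; D2=(D2-o)*1000
F=lambda v:np.round(np.array(v),1).tolist()
print('front end u', F(np.percentile(D2[abs(D2[:,1])<45][:,0],[0,.5,1])))
E=[]
for a in range(-70,60,10):
    x=D2[abs(D2[:,0]-a)<5][:,1]; r=[x.min(),x.max()]
    n=x[abs(x)<40]; E.append([a]+r+[x[x<0].max() if (x<0).any() else 0, x[x>0].min() if (x>0).any() else 0])
print(F(E))
f=[]
for b in range(-24,25,8):
    x=D2[(abs(D2[:,1]-b)<3)]; xx=x[:,0]; f.append([b,xx[xx<0].min(),xx[xx<0].max(),xx[xx>0].min() if (xx>0).any() else 0])
print(F(f))
'''+s[b:]
open('m2.py','w').write(s)
E
python3 m2.py | tail -6
```

```text
orange 0
front end u [-67.7, -67.1, -66.7]
[[-70.0, -51.5, 51.1, -0.9, 0.5], [-60.0, -51.4, 51.9, -1.0, 0.2], [-50.0, -51.3, 51.7, -1.2, 0.1], [-40.0, -51.3, 52.0, -32.8, 32.3], [-30.0, -50.9, 51.8, -32.8, 31.9], [-20.0, -52.0, 51.9, -32.8, 32.4], [-10.0, -52.2, 51.8, -32.7, 32.3], [0.0, -51.9, 52.0, -32.8, 32.0], [10.0, -51.9, 51.9, -32.8, 32.4], [20.0, -51.6, 52.1, -32.8, 32.0], [30.0, -51.6, 52.0, -32.8, 32.6], [40.0, -51.4, 52.2, -32.8, 32.1], [50.0, -51.2, 51.8, -3.8, 7.9]]
[[-24.0, -66.9, -49.5, 53.1], [-16.0, -66.7, -49.6, 53.2], [-8.0, -66.3, -49.6, 48.3], [0.0, -67.6, -49.7, 65.5], [8.0, -67.3, -49.4, 48.7], [16.0, -67.2, -49.6, 52.8], [24.0, -67.1, -49.4, 53.0]]
scene bar 222 [0.59938842 0.10514122 0.32417312] (array([597.5, 106.7]), array([17.2, 88. ]), 12.41) [0.31613853 0.32475325 0.3304395 ]
side bar 80 [0.58988874 0.10026058 0.32409137] (array([591.4, 103.4]), array([19.4, 92. ]), 18.51) [0.31335037 0.32539477 0.33187813]
```

```bash
cat >> h.py <<'E'
PY=15.9; O=np.array([.5118,.0840,.063]); GX=.038; GZ=.004
def dic(p):  # pocket frame (m) -> world
    return O+R.from_euler('z',PY,degrees=True).apply(p)
def gpose(tip,th,dy=0,dyaw=0):
    """TCP pose that puts held grid's tongue tip at pocket-frame tip (mm), tilt th deg"""
    Rg=R.from_rotvec([0,-np.radians(th),0])
    p=np.array(tip)/1000+Rg.apply([.059+GX,0,GZ])
    return dic(p),q(ori(PY+dyaw,th,True))
E
python3 - <<'E'
from h import *
g=np.array([.4901,-.3075,0]); h=R.from_euler('z',-12.94,degrees=True).apply([GX,0,0]); Q=q(ori(-12.94,0,True))
p=g+h
env.move_ptp(p+[0,0,.07],Q)
env.set_gripper(1.0,grip_force=30)
print(env.line_to(p+[0,0,GZ],vel=.1,f_stop=12), env.observe()['eef_pos']-p)
env.set_gripper(0.0,grip_force=30)
o=env.observe(); print(o['width']*88,o['finger_force'],o['force'])
env.line_to(p+[0,0,.10],vel=.15)
P,Qh=gpose([-46,0,60],18)
env.move_ptp(P,Qh)
o=env.observe(); print(o['width']*88,o['eef_pos']-P,o['time'])
c=cam('wrist'); save(c,'w3.png'); pickle.dump(c,open('w30.pkl','wb'))
E
```

```text
False [ 0.00034441 -0.00028367  0.00433485]
61.64014122067608 30.000623166561127 [-0.24509514  1.65538283  4.61152228]
61.480720908637494 [ 4.85557173e-04 -8.88985216e-04 -2.46492366e-05] 9.825
```

View pics/w3.png

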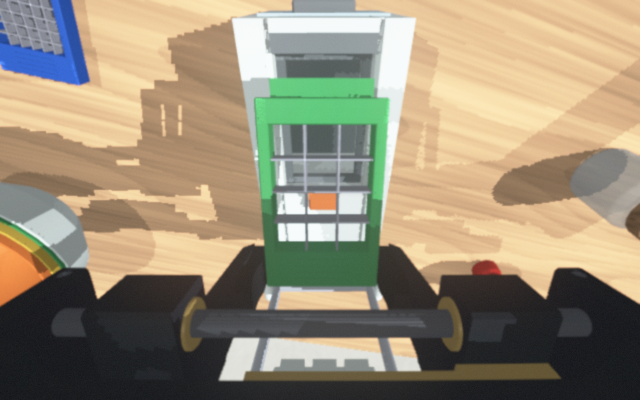

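The grid is held squarely, with its tongue at (322,88) pointing at the slot; the pocket is visible at (325,65) and the catch at (322,201). Next I'll compare where the grid and pocket measure against where I expect them.

```bash
python3 - <<'E'
from h import *
c=pickle.load(open('w30.pkl','rb')); W=cloud(c); hsv=cv2.cvtColor(c['img'],cv2.COLOR_RGB2HSV)
L=R.from_euler('z',-PY,degrees=True).apply((W-O).reshape(-1,3)).reshape(W.shape)*1000
Rg=R.from_rotvec([0,-np.radians(18),0]); tip=np.array([-46,0,60])
G=Rg.inv().apply((L-tip).reshape(-1,3)).reshape(L.shape)+[-59,0,0]  # expected grid frame
g=(cv2.inRange(hsv,(45,80,20),(85,255,255))>0)
t=g&(abs(G[...,2]-15)<5); P=G[t]
A=np.c_[P[:,:2],np.ones(len(P))]; k=np.linalg.lstsq(A,P[:,2],rcond=None)[0]; print('plane',k.round(4))
for a in range(-50,51,10):
    x=P[abs(P[:,0]-a)<3][:,1]
    if len(x): print(a,x.min().round(1),x.max().round(1),((x.min()+x.max())/2).round(2))
print('x range',np.percentile(P[:,0],[0.5,99.5]))
tg=g&(abs(G[...,2]-5.5)<3)&(G[...,0]<-49); print('tongue',np.percentile(G[tg][:,0],[1,99]),G[tg][:,1].min(),G[tg][:,1].max(),np.median(G[tg][:,2]))
d=(abs(L[...,2]-17)<4)&~g; D=L[d]; print('deck z',np.median(D[:,2]))
for a in range(-75,-40,5):
    x=D[abs(D[:,0]-a)<2.5][:,1]; 
    if len(x): print(a,x.min().round(1),x.max().round(1),[round(v,1) for v in (x[x<0].max(),x[x>0].min())])
x=D[abs(D[:,1])<15][:,0]; print('lip',x[x<-40].max(),x.min())
E
```

```text
plane [2.50000e-03 5.00000e-04 1.46112e+01]
-50 -31.6 29.1 -1.24
-40 -32.0 29.2 -1.41
-30 -32.1 29.3 -1.41
-20 -31.8 29.2 -1.29
-10 -31.9 29.2 -1.38
0 -32.1 28.9 -1.57
10 -31.6 28.7 -1.43
20 -31.6 28.7 -1.42
30 -32.0 29.3 -1.37
40 -32.3 29.4 -1.44
50 -32.0 29.1 -1.42
x range [-49.82589707  48.96727519]
tongue [-58.71796985 -50.61873851] -26.282863980219336 23.645237543223985 5.12758225912703
deck z 17.537869049235084
-70 -52.2 52.0 [np.float64(-0.3), np.float64(0.3)]
-65 -52.3 52.2 [np.float64(-0.3), np.float64(0.3)]
-60 -52.3 52.1 [np.float64(-0.3), np.float64(0.3)]
-55 -52.4 51.9 [np.float64(-0.3), np.float64(0.3)]
-50 -52.3 51.9 [np.float64(-0.2), np.float64(0.3)]
-45 -52.2 52.0 [np.float64(-31.8), np.float64(32.1)]
lip -50.86857655552774 -69.2354851906938
```

```bash
cat >> h.py <<'E'
def lat(P):  # eef minus commanded, pocket frame mm
    return R.from_euler('z',-PY,degrees=True).apply(env.observe()['eef_pos']-P)*1000
E
python3 - <<'E'
from h import *
P,Q=gpose([-46,0,45],18); env.line_to(P,ori=Q,vel=.1); env.wait(.3)
e=lat(P); print(e); dy=.3-e[1]
env.set_gripper(0.0,grip_force=30)
def go(tip,th,vel,fs):
    P,Q=gpose([tip[0],tip[1]+dy,tip[2]],th); r=env.line_to(P,ori=Q,vel=vel,f_stop=fs); o=env.observe()
    print(tip,th,r,lat(gpose(tip,th)[0]).round(1),o['force'].round(1),round(o['time'],2)); return r
go([-46,0,22],18,.08,None)
go([-46,0,1.5],18,.03,8)
E
```

```text
[ 0.26281957 -0.13726197  0.4456919 ]
[-46, 0, 22] 18 False [-0.4  0.6 -0.6] [ 0.8  1.3 -0.9] 11.13
[-46, 0, 1.5] 18 False [0.1 0.4 0.1] [ 0.3  0.7 -1.1] 11.97
```

```bash
python3 - <<'E'
from h import *
dy=.4
def go(tip,th,vel,fs):
    P,Q=gpose([tip[0],tip[1]+dy,tip[2]],th); r=env.line_to(P,ori=Q,vel=vel,f_stop=fs); o=env.observe()
    print(tip,th,r,lat(gpose(tip,th)[0]).round(1),o['force'].round(1),round(o['time'],2)); return r
go([-54,0,1.2],18,.02,8)
go([-55.5,0,0.8],13.5,.03,8)
c=cam('wrist'); save(c,'w4.png')
c=cam('side'); save(c,'s4.png')
a=cv2.resize(cv2.imread('pics/w4.png'),(480,300)); b=cv2.resize(cv2.imread('pics/s4.png')[150:250,260:360],(300,300))
cv2.imwrite('pics/c4.png',np.hstack([a,b]))
E
```

```text
[-54, 0, 1.2] 18 False [-0.   0.4  0.1] [-0.4 -0.1 -1.1] 12.52
[-55.5, 0, 0.8] 13.5 False [ 0.3  0.5 -0.1] [ 0.1 -0.1 -0.6] 12.93
```

View pics/c4.png

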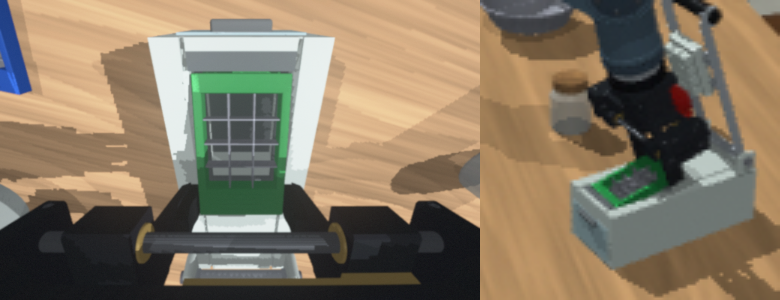

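The tongue is under the lip at (240,75), the grid is centred in the pocket, and the forces are near zero. Releasing it now, then pressing with shut fingers.

```bash
python3 - <<'E'
from h import *
dy=.4
P,Q=gpose([-55.5,dy,0.2],12.8); print(env.line_to(P,ori=Q,vel=.02,f_stop=6))
env.set_gripper(1.0); 
o=env.observe(); z=R.from_quat(o['tcp_rot']).as_matrix()[:,2]
env.line_to(o['eef_pos']-.045*z,vel=.15)
env.set_gripper(0.0,grip_force=30)
Q=q(ori(PY,10,True))
env.line_to(dic([.037,0,.052]),ori=Q,vel=.1)
tr=env.line_to(dic([.038,0,.008]),vel=.03,f_stop=30); o=env.observe()
print(tr,lat(dic([.038,0,0])).round(1),o['force'].round(1),o['time'])
env.line_to(dic([.036,0,.06]),vel=.15)
c=cam('wrist'); save(c,'w5.png'); W=cloud(c); hsv=cv2.cvtColor(c['img'],cv2.COLOR_RGB2HSV)
L=R.from_euler('z',-PY,degrees=True).apply((W-O).reshape(-1,3)).reshape(W.shape)*1000
g=(cv2.inRange(hsv,(45,80,20),(85,255,255))>0)&(abs(L[...,0])<60)&(abs(L[...,1])<40); P=L[g]; P=P[np.isfinite(P[:,0])]
for a in range(-50,51,10):
    x=P[abs(P[:,0]-a)<4]
    if len(x)>5: print(a,np.percentile(x[:,2],[50,90]).round(1),x[:,1].min().round(1),x[:,1].max().round(1))
print(np.percentile(P[:,0],[.5,99.5]),env.observe()['time'])
E
```

```text
False
True [-0.6  0.1 16.6] [-5.7 -1.6 10.3] 17.0417
-50 [15.6 16.4] -30.4 31.2
-40 [15.5 16.4] -30.5 31.2
-30 [15.3 16.3] -30.5 31.1
-20 [15.5 16.3] -31.9 31.1
-10 [15.4 16.2] -30.5 31.1
0 [15.4 16.2] -30.6 31.0
10 [15.4 16.2] -30.4 31.0
20 [15.4 16.2] -30.2 31.2
30 [15.1 16.2] -30.1 31.2
40 [15.7 16.5] -30.1 31.1
50 [15.5 16.1] -30.4 30.8
[-50.72185252  47.30824713] 17.5333
```

View pics/w5.png

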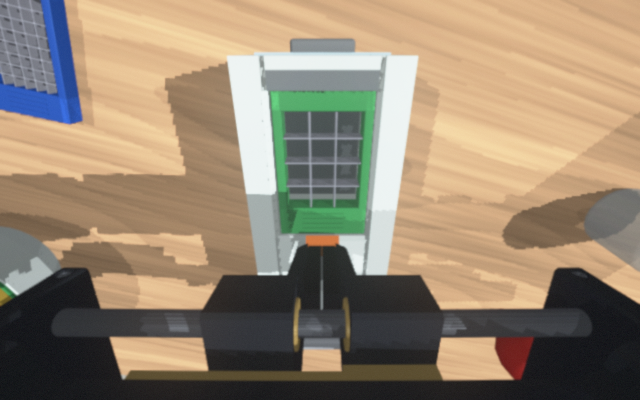

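Seated: the frame top is level at about 15.5 mm all along, with the pad under the orange catch at (322,240). Now the handle.

```bash
cat > bar.py <<'E'
from h import *
def bar(n):
    c=cam(n); W=cloud(c)
    L=R.from_euler('z',-PY,degrees=True).apply((W-O).reshape(-1,3)).reshape(W.shape)*1000
    b=(abs(L[...,1])<32)&(abs(L[...,0]-85)<30)&(abs(L[...,2]-258)<20)&(c['img'].max(-1)<80)
    P=L[b]
    if len(P)<20: return n,len(P)
    # circle fit in x,z with r=10
    from scipy.optimize import least_squares
    r=least_squares(lambda s:np.hypot(P[:,0]-s[0],P[:,2]-s[1])-10,[np.median(P[:,0]),np.median(P[:,2])-5],loss='soft_l1')
    return n,len(P),r.x.round(1),np.percentile(P[:,0],[1,99]).round(1),np.percentile(P[:,2],[1,99]).round(1)
E
python3 - <<'E'
from bar import *
env.line_to(dic([-.03,0,.25]),vel=.25)
Q=q(ori(PY+90))
env.set_gripper(0.6,grip_force=25)
env.move_ptp(dic([.055,0,.36]),Q)
print(bar('wrist'),bar('scene'),bar('side'),env.observe()['time'])
E
```

```text
('wrist', 1305, array([ 84.3, 255.8]), array([74.9, 92.4]), array([259.1, 266.8])) ('scene', 157, array([ 83.4, 256.5]), array([83.4, 95.1]), array([254.4, 268.1])) ('side', 53, array([ 85.2, 258.3]), array([72.7, 84.9]), array([251.4, 269.2])) 21.0167
```

```bash
cat > lev.py <<'E'
from h import *
H=np.array([141.,37.]); A0=np.radians(75.43); DZ=14.
def tcp(a):
    f=A0-a; return dic(np.array([H[0]-225.5*np.cos(f),0,H[1]+225.5*np.sin(f)-DZ])/1000)
def rd():
    o=env.observe(); F=o['force']; return lat(tcp(0)*0+O).round(1).tolist(),(R.from_euler('z',-PY,degrees=True).apply(F)).round(1).tolist(),round(o['time'],2)
def arc(angs,vel=.2,fs=None):
    for a in angs:
        r=env.line_to(tcp(a),vel=vel,f_stop=fs)
        p,f,t=rd(); print(round(a,3),r,'f',f,t)
        if r: break
E
python3 - <<'E'
from lev import *
Q=q(ori(PY+90))
env.line_to(tcp(0)+[0,0,.1],vel=.25)
env.line_to(tcp(0),vel=.15,f_stop=15)
env.set_gripper(0.0,grip_force=40); o=env.observe(); print('w',o['width']*88,rd())
arc(np.linspace(0,1.2,8)[1:],fs=35)
E
```

```text
w 18.590126515302163 ([84.0, -0.0, 241.5], [-3.8, -0.2, 2.3], 22.74)
0.171 False f [3.9, 1.5, 2.0] 23.08
0.343 False f [4.2, 3.1, 0.4] 23.43
0.514 False f [5.6, 4.6, 0.6] 23.77
0.686 False f [4.8, 5.4, 4.1] 24.11
0.857 False f [1.7, 6.3, 7.5] 24.45
1.029 False f [0.1, 7.0, 7.6] 24.79
1.2 False f [-3.5, 5.5, 7.8] 25.13
```

```bash
python3 - <<'E'
from lev import *
arc([1.25],vel=.08,fs=25); arc([1.27,1.29],vel=.05,fs=20); print(rd())
c=cam('side'); save(c,'s6.png',(260,130,380,250),5)
E
```

```text
1.25 False f [-4.7, 5.9, 8.8] 25.43
1.27 False f [-5.4, 4.8, 8.9] 25.68
1.29 False f [-7.8, 3.6, 15.8] 25.93
([-84.4, -0.0, 30.4], [-7.8, 3.6, 15.8], 25.93)
```

View pics/s6.png

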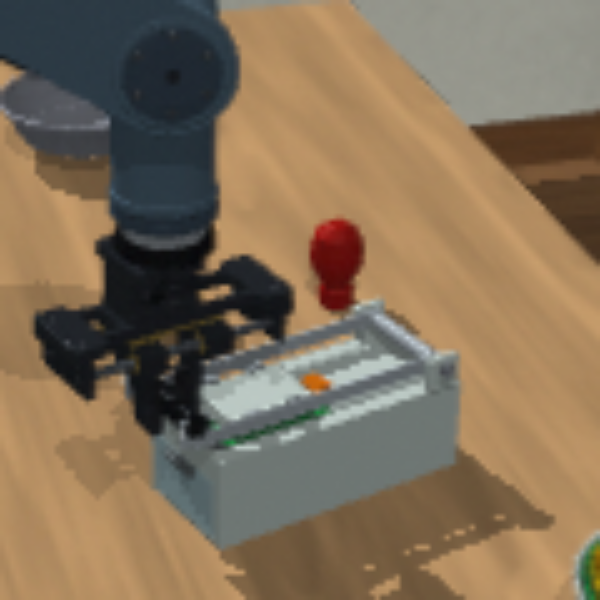

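The lever is fully down, with the pusher inside the pocket at (260,395), and the force is starting to rise at the stop. I'll press slightly further and then run the full strokes.

```bash
python3 - <<'E'
from lev import *
up=list(np.linspace(1.2,0,8)); dn=list(np.linspace(0,1.22,8)[1:])
arc([1.32],vel=.05,fs=20)
for i in range(3):
    arc(up); arc([-.02,-.05,-.07],vel=.05,fs=15); print('up',rd())
    env.wait(.1)
    if i==2: break
    arc(dn); arc([1.27,1.29,1.32],vel=.06,fs=20); print('down',rd())
E
```

```text
1.32 True f [-2.9, 0.5, 7.9] 26.18
1.2 False f [1.6, 0.6, 4.1] 26.46
1.029 False f [20.1, 4.5, -2.6] 26.8
0.857 False f [50.6, 3.8, -27.4] 27.14
0.686 False f [61.7, -3.0, -51.5] 27.48
0.514 False f [54.4, -6.2, -59.1] 27.82
0.343 False f [38.9, -8.1, -55.0] 28.17
0.171 False f [22.6, -7.3, -46.2] 28.51
0.0 False f [11.5, -4.1, -35.0] 28.85
-0.02 False f [-6.7, -3.9, -31.2] 29.1
-0.05 True f [-3.7, -1.1, 3.5] 29.31
up ([82.9, -0.8, 232.0], [-3.7, -1.1, 3.5], 29.31)
0.174 False f [17.2, -5.3, -31.5] 29.73
0.349 False f [20.7, -2.6, -25.9] 30.08
0.523 False f [17.9, -1.3, -12.9] 30.43
0.697 False f [14.5, 1.6, -3.9] 30.78
0.871 False f [9.2, 3.0, 2.1] 31.13
1.046 False f [2.1, 2.0, 7.1] 31.48
1.22 False f [-4.9, 0.4, 8.8] 31.83
1.27 False f [-6.9, 0.8, 9.4] 32.17
1.29 False f [-6.9, -1.0, 8.7] 32.42
1.32 True f [-3.0, 1.1, 7.4] 32.63
down ([-85.7, -0.5, 24.4], [-3.0, 1.1, 7.4], 32.63)
1.2 False f [-0.7, 0.2, 4.4] 32.92
1.029 False f [15.9, 3.0, -1.4] 33.26
0.857 False f [44.7, 1.3, -23.3] 33.6
0.686 False f [61.2, -3.2, -52.0] 33.94
0.514 False f [53.1, -7.0, -58.6] 34.28
0.343 False f
[... 391 characters left out ...]
1 False f [8.4, 3.5, 2.5] 37.59
1.046 False f [-0.4, 3.2, 7.1] 37.94
1.22 False f [-8.0, 1.7, 9.7] 38.29
1.27 False f [-11.3, 0.2, 10.5] 38.63
1.29 False f [-12.0, -0.4, 9.3] 38.88
1.32 True f [-1.5, 0.1, 6.9] 39.09
down ([-87.1, 0.0, 24.0], [-1.5, 0.1, 6.9], 39.09)
1.2 False f [-5.9, 0.2, 5.9] 39.38
1.029 False f [8.5, 3.5, 1.5] 39.72
0.857 False f [33.9, 2.7, -17.1] 40.06
0.686 False f [55.3, -1.9, -45.6] 40.4
0.514 False f [50.9, -6.0, -57.6] 40.74
0.343 False f [37.5, -5.3, -57.1] 41.08
0.171 False f [23.0, -6.5, -50.0] 41.42
0.0 False f [2.3, -4.6, -38.1] 41.77
-0.02 False f [-15.2, -5.7, -35.9] 42.02
-0.05 True f [-3.9, -1.5, 4.1] 42.23
up ([80.4, 0.1, 230.9], [-3.9, -1.5, 4.1], 42.23)
```

Each stroke met the stop at both ends, and the force peaked at about 80 N, below the limit. I'll release, back off, and check the lever in the saved down picture (projected model overlay) and in a fresh view.

```bash
python3 - <<'E'
from bar import *
from lev import rd
env.set_gripper(0.7); print(rd())
p=env.observe()['eef_pos']; env.line_to(p+[0,0,.11],vel=.2)
env.move_ptp(dic([.0,0,.42]),q(ori(PY+90)))
env.wait(.2)
print(bar('wrist'),bar('scene'),bar('side'))
c=cam('side'); save(c,'s7.png')
T=np.linalg.inv(np.array(c['T']))
def pr(p):
    x=dic(np.array(p)/1000); x=T[:3,:3]@x+T[:3,3]; x=np.array([x[0],-x[1],-x[2]])
    return cv2.projectPoints(x[None],np.zeros(3),np.zeros(3),c['K'],np.array(c['dist_coeffs'],float))[0].ravel()
im=cv2.imread('pics/s6.png').copy()
for a,col in((1.25,(0,0,255)),(1.15,(255,0,0))):
    f=np.radians(75.43)-a
    for y in(-42.5,42.5):
        P=[(pr([141-r*np.cos(f),y,37+r*np.sin(f)])-[260,130])*5+2 for r in(0,225.5)]
        cv2.line(im,tuple(int(v) for v in P[0]),tuple(int(v) for v in P[1]),col,1)
b=cv2.resize(c['img'][120:260,270:370,::-1],(300,420))
o=np.zeros((420,780,3),np.uint8); o[:300,:480]=cv2.resize(im[220:520,100:580],(480,300)); o[:,480:]=b
cv2.imwrite('pics/fin.png',o); print(env.observe()['time'])
# grid still seated? wrist look
E
```

```text
([80.6, 0.3, 229.5], [0.6, 0.2, 0.4], 43.12)
('wrist', 895, array([ 84.4, 255.8]), array([74.4, 90.1]), array([256.9, 266.9])) ('scene', 157, array([ 83.3, 257.1]), array([82.9, 95.3]), array([253.9, 267.9])) ('side', 56, array([ 85., 258.]), array([73.3, 86.1]), array([250.9, 268.7]))
44.75
```

View pics/fin.png

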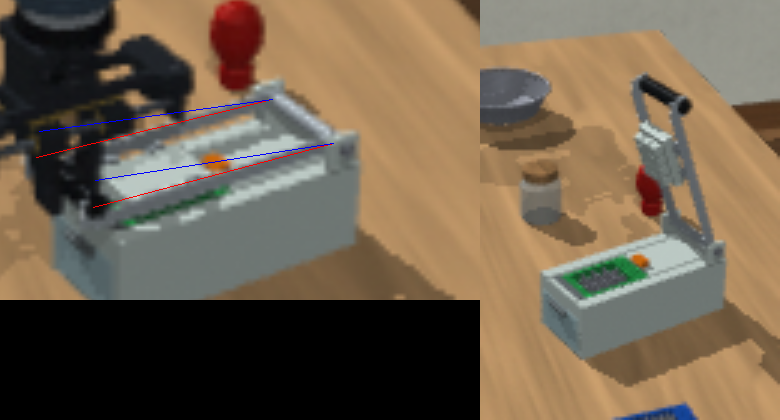

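The red line (1.25 rad) lies along the lowered arms, so the down stroke was full. The lever is back up with its bar at x=84.4 mm, the same as before. The grid lies flat in the pocket and the jar, bulb and blue grid are in place.

```bash
python3 -c "
from plant import env
print(env.hand_in(), env.observe()['time'])"
```

```text
the job is handed in; nothing more can be done
the job is handed in; nothing more can be done
```

I fitted the coarse grid tongue-first, pressed it flat past the catch with the fingers, pumped the lever three full strokes and left it up, then handed in at about 45 s; the verdict wasn't shown, and the wrist force peaked near 80 N of the allowed 120 N.

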